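# Hang the microscope loupe and tug-test it

## Robot

A 6-joint arm with a two-finger parallel gripper is mounted at the origin on the work surface. World frame = base frame: x ahead of the robot, y to its left, z up, the work surface at z = 0. Lengths are in m, angles in rad, forces in N, time in s.
With the tool pointing down it reaches from about 0.225 to 0.875 m from the base axis. Payload 3.4 kg.
Tool frame: the origin (TCP) lies midway between the tips of the shut fingers; the grasp point (between the pads) lies 19 mm behind it (manip.grasp_offset is the distance from the TCP to the grasp point, in m); x points along the fingers, y is the direction in which the jaws open and shut, and the axes are right-handed (so a half turn about x gives the same grasp; the last joint's range is limited). The gripper opens to 85 mm and grips with 20 to 120 N. Pads are 22 mm wide; open, the fingers measure 114 mm over their backs; the gripper's body (76 mm by 85 mm) begins 54 mm behind the grasp point. The pads swing forward as they close: fully open they stand 13 mm farther back than shut.
Start: joints at [-1.352, 0.276, 1.505, -0, 1.361, -0.121], TCP at [0.192, -0.542, 0.202] pointing down, gripper open.
Joint ranges: [-2.89, 2.89], [-0.75, 2.08], [0.22, 2.7], [-1.18, 4.32], [0.11, 2.71], [-2.7, 2.7]. Speed limits (rad/s): [2.57, 2.57, 3.14, 3.14, 3.14, 3.14].

## Interface

Orientations are given as a unit quaternion [w, x, y, z].
In Python, from rig import manip gives the robot as it stands.
- The arm moves only by the shell command python3 -m creep 'ROWS' [OPENING] [FORCE]. ROWS is a JSON object of lists of equal length, an entry for each row: "delta_pos": the shift along the tool's x, y, z in cm, a list of three; "dr": the turn, a rotation vector about the tool's x, y, z in rad, a list of three. In form: {"delta_pos": [[dx, dy, dz], ...], "dr": [[rx, ry, rz], ...]}. A call has 1 to 10 rows; each row is the pose to reach, as a shift and turn from the pose commanded when the call began, along the tool's axes at that moment; what a row does not reach only later rows make up. A row lasts 1/10 s, in which the tool goes at most 50 mm and 8.59 degrees, less where a joint would pass 70% of its speed; a pose out of reach is approached as far as the arm can. A call with a gripper value outside its range is refused whole. OPENING is the opening, from -1 (shut) to 1 (fully open), set as the call begins (- or left out, the last holds). The fingers move at their own pace and stop on an object; FORCE is the grip in N (left out, the last holds). Time passes only in rows, so rows that repeat a pose let the fingers close. It gives the time, the measured TCP pose, the force and the opening at its end, in the units of the state.
- manip.get_state(): the state, without advancing time (a new reading comes with each control period).
- manip.get_image(name): name is "scene" or "top" or "wrist"; returns a dict with "pixels" (384x512x3 uint8, blue, green, red), "depth" (384x512 float32, m along the optical axis (not along the pixel's ray), 0 where there is no reading), "intrinsics" (3x3 intrinsics, pixels), "rvec" (rotation vector, rad) and "tvec" (3), from world to camera coordinates, as OpenCV has them. Camera axes: x right, y down, z forward; pixel columns grow to the right and rows downward; lengths in m; the calibration is good to about 2 mm. A picture is of the moment at which its call begins.
- manip.sign_off(): hands the job in, once; it reports no verdict.
The state is a dict: "clock": time; "qpos": joint angles; "qd": joint speeds; "effort": joint torques, N m; "position": TCP position; "ee_rot": TCP orientation; "contact_force": force on the tool from outside, world axes, zero at the start; "moment": the same for the moment, N m; "width": finger opening in m.
Only numpy, scipy, OpenCV 4.12 (cv2) and the standard library are available. Lean on these libraries where they do the work, as an engineer would, in place of code of your own. Each camera call takes 0.05 s, during which the arm holds its last target. There are 200 camera calls.

## Task

Lift the loupe out of its cradle and hang it by its handle loop on the sprung hook of the stand, so that the loop's top bar lies in the dip of the hook. Before you leave it, still gripping it, tug it straight down gently, with about 6 N for about a second (the hook must never be loaded with more than 12 N), then let go and leave it hanging. Do not disturb the jar, the dish or the slide box.

Things in the scene. Friction and masses are not known exactly. Their poses are not given: they have to be found in the camera images.
- loupe: Loose hand loupe, 0.11 to 0.23 kg, 152 mm tall, standing upright in the cradle, lens down. Origin: centre of its underside; z up along it, x its thin axis (lens axis and axis of the loop's opening). Aluminium lens rim 60 mm across (y), 12 mm thick; above it a rectangular handle loop of 8 mm round steel bar, 46 mm wide outside; on top a black grip tab.
- bail (a point): Centre of the loop's top bar (8 mm round, along the loupe's y), 112 mm above the loupe's underside. This bar hangs on the hook. Below it is the loop's opening: 30 mm wide (y), 44 mm high, from 4 to 48 mm below this point. Axes as the loupe's.
- tab (a point): Where to pinch the grip tab: 139 mm above the loupe's underside, 27 mm above point bail. The tab is 12 mm thick (x), 18 mm wide (y), from 116 to 152 mm above the underside; pinch it across the 18 mm. The loop below is wider than the tab: keep fingertips at least 117 mm above the underside. Axes as the loupe's.
- cradle: Fixed grey plastic cradle: foot plate 90 x 110 x 6 mm with an upright open-topped slot box (26 x 70 mm outside, walls 5 mm, top edge 43 mm above the table). Origin under its centre. The loupe stands on the slot's floor 6 mm above the table; lift it straight up by 50 mm or more.
- stand: Fixed hook stand: white base 140 x 110 x 12 mm, 16 mm steel post 210 mm high, 40 mm to the stand's +x of the origin. Origin on the table under point seat, z up. A black 30 mm collar on the post carries the hook, a 7 mm round prong pointing to the stand's -x with a dip and an upturned end. The prong rides on a spring: it gives about 1 mm down per 4 N, 5 mm at most.
- seat (a point): Nominal top of the prong at its dip, 185 mm above the table; axes as the stand's. Fixed to the base, it does NOT follow the hook: the collar is clamped up to 9 mm higher or lower, unmeasured, so the real hook must be seen or felt. A hung loupe has its bar centre 4 mm above the real dip (dip: flat over x = -4 to 4 mm).
- hook_end (a point): Nominal centre of the prong's upturned round free end, 22 mm to the stand's -x of point seat (its end 25.5 mm). At nominal height its top is 10 mm above point seat and the prong's underside at the dip 7 mm below point seat. Like seat, it does not follow the real hook, up to 9 mm higher or lower. Axes as the stand's.
- jar: Bystander: white-capped sample jar 54 mm across, 75 mm tall, loose. Origin under its centre.
- dish: Bystander: covered glass dish 90 mm across, 18 mm tall, loose. Origin under its centre.
- slidebox: Bystander: slide box 85 x 100 x 34 mm, loose. Origin under its centre.
There are look-alikes about, which are no part of the job. There is more than one size of the loupe; the one meant has the size given above. Of the things shaped like the stand, the white one is meant.

How it is judged:
By the outcome, as a careful person would: the job done as asked, in the order asked, and still so for the second after the job is handed in, with the robot touching nothing.
It also fails if it takes over 54 s, if anything falls off the work surface, if the arm or the gripper's body presses on something with over 40 N, if the wrist force passes 120 N, or if a joint passes its speed limit or range.

## Working session

There is one attempt and no reset: what is moved stays moved. The work goes in short steps, Python scripts to look and compute and a shell command to move; the robot and the scene stay as the last step left them, time stands still between calls to the robot, and variables do not carry over. Pictures are saved under pics/ and viewed, about 8 in all and at most 12, crops included, and the job is handed in when it is done.

```bash
mkdir -p pics
cat > h.py <<'E'
import numpy as np,cv2
from rig import manip
from scipy.spatial.transform import Rotation as R
def cam(n):
    d=manip.get_image(n); Rm=cv2.Rodrigues(np.array(d['rvec'],float))[0]; t=np.array(d['tvec'],float).ravel()
    d['R']=Rm;d['t']=t;d['K']=np.array(d['intrinsics'],float);return d
def pts(d):
    z=d['depth'];v,u=np.mgrid[:z.shape[0],:z.shape[1]];K=d['K']
    c=np.stack([(u-K[0,2])/K[0,0]*z,(v-K[1,2])/K[1,1]*z,z],-1)
    w=(c-d['t'])@d['R']; w[z==0]=np.nan; return w
def proj(d,p):
    c=d['K']@(d['R']@np.array(p,float)+d['t']);return c[:2]/c[2]
def ray(d,u,v,z):
    o=-d['R'].T@d['t'];r=d['R'].T@np.linalg.inv(d['K'])@[u,v,1];return o+r*(z-o[2])/r[2]
E
python3 - <<'E'
from h import *
for n in ['scene','top']:
    d=cam(n);cv2.imwrite(f'pics/{n}0.png',cv2.resize(d['pixels'],(800,600),interpolation=cv2.INTER_CUBIC))
    np.savez(f'{n}0.npz',**{k:d[k] for k in ['pixels','depth','R','t','K']})
    print(n,-d['R'].T@d['t'],d['R'][2],(d['depth']>0).mean())
s=manip.get_state();print(s);print(R.from_quat(np.roll(s['ee_rot'],-1)).as_matrix().round(3),manip.grasp_offset)
E
```

```text
scene [ 1.16182198 -0.3831328   0.8219532 ] [-0.5923224   0.42668126 -0.68344515] 0.9956309000651041
top [0.38237441 0.05946175 1.41644517] [ 0.14769347 -0.02018181 -0.98882725] 0.9960428873697916
{'clock': 0.1, 'qpos': array([-1.35199694e+00,  2.76544158e-01,  1.50604328e+00,  2.93031522e-05,
        1.36069731e+00, -1.20989146e-01]), 'qd': array([-0.00236667, -0.00211029, -0.00410769, -0.00078271, -0.00012808,
        0.00033663]), 'effort': array([ 1.33155841e-03, -4.17698514e+01, -2.46405494e+01, -1.69292643e-04,
        5.82688081e-03,  9.13503641e-06]), 'position': array([ 0.19153509, -0.54159482,  0.20130454]), 'ee_rot': array([-0.11895609, -0.69690731, -0.12015214,  0.69694556]), 'contact_force': array([-0.49510999,  0.4259147 , -0.1147236 ]), 'moment': array([-0.0202819 ,  0.01874902, -0.01164671]), 'width': 0.08535819283045176}
[[-0.     0.333 -0.943]
 [ 0.002 -0.943 -0.333]
 [-1.    -0.002 -0.   ]] 0.0187
```

View pics/scene0.png

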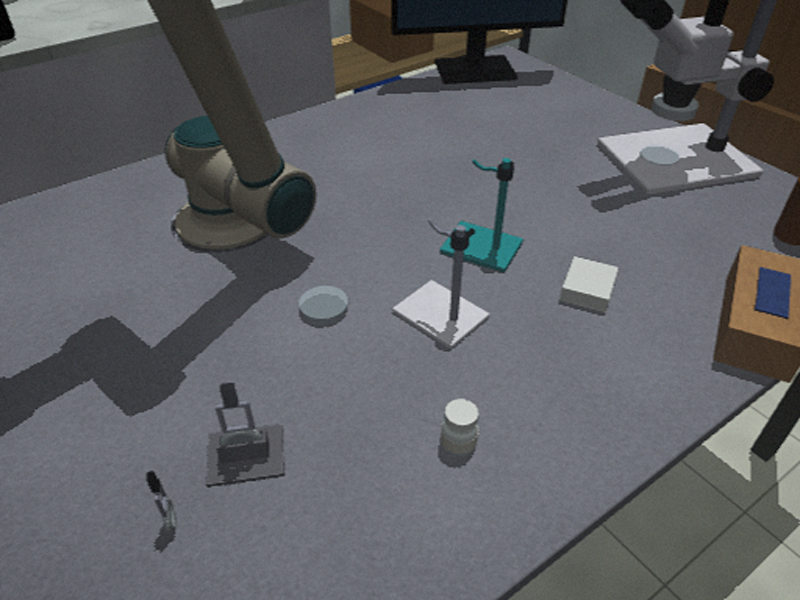

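View pics/top0.png

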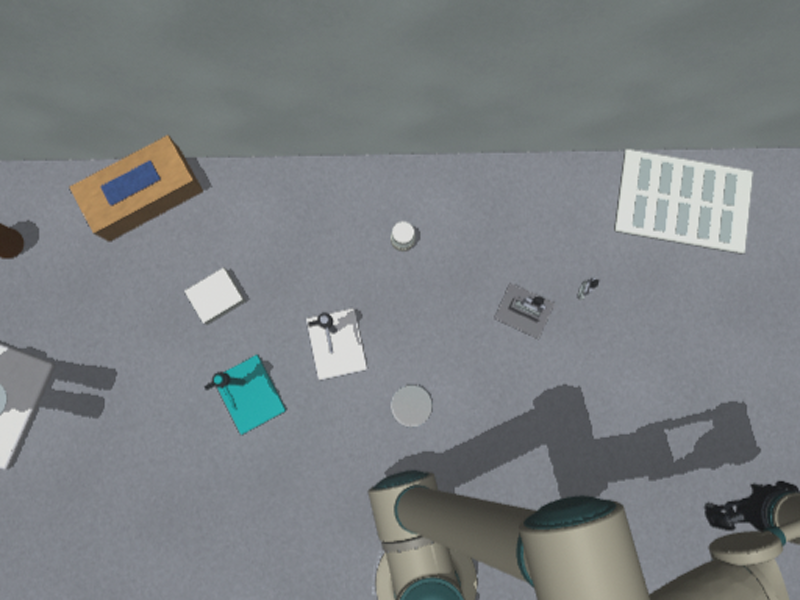

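The scene view shows the cradle and loupe at about (243,440), the white stand with its collar at (460,238), and the prong end at about (430,222). In the top view the cradle is at (525,308), the stand base at (335,345) and its collar at (322,320).

Run:
```python
from h import *
for n in ['top','scene']:
    d=dict(np.load(f'{n}0.npz'));w=pts(d);p=d['pixels'].astype(int)
    v,u=np.mgrid[:384,:512];s=512/800
    def box(a,b,c,e): return (u>a*s)&(u<c*s)&(v>b*s)&(v<e*s)
    def rect(name,m,dims=True):
        q=w[m];
        if len(q)<5: print(n,name,len(q));return
        r=cv2.minAreaRect(q[:,:2].astype(np.float32)*1000);b=cv2.boxPoints(r)
        print(n,name,len(q),'c',np.round(r[0],1),'size',np.round(r[1],1),'ang',round(r[2],1),'z',np.nanpercentile(q[:,2],[2,50,98]).round(4),'mean',q.mean(0).round(4))
    H=w[...,2];mx=p.max(-1);mn=p.min(-1)
    cb=box(480,270,565,350) if n=='top' else box(200,370,295,495)
    sb=box(295,300,375,385) if n=='top' else box(385,210,495,350)
    rect('foot',cb&(H>.003)&(H<.012)); rect('box',cb&(H>.036)&(H<.05))
    rect('loop',cb&(H>.055)&(H<.122)); rect('tab',cb&(H>.126)&(H<.2)); rect('tabtop',cb&(H>.15)&(H<.2))
    rect('base',sb&(H>.006)&(H<.018)&(mn>90)); rect('hookall',sb&(H>.16)&(H<.25));rect('posttop',sb&(H>.204)&(H<.25))
    # dump high pts of stand
    q=w[sb&(H>.16)]; 
    if n=='scene':
        o=np.argsort(q[:,0]);print(q[o][::4].round(3).tolist())
    for nm,a in (dict(jar=(385,215,425,255),dish=(385,380,440,430),slide=(180,262,250,325)) if n=='top' else dict(jar=(430,390,490,470),dish=(290,280,355,330),slide=(550,250,625,320))).items():
        m=box(*a)&(H>.012); rect(nm,m)
```

```text
top foot 488 c [ 574.5 -235.6] size [189.2 177.1] ang 88.7 z [0.0031 0.0052 0.0107] mean [ 0.5705 -0.2308  0.0056]
top box 77 c [ 571.7 -236.9] size [69.4 27.3] ang 64.4 z [0.0362 0.0417 0.0494] mean [ 0.571  -0.2318  0.0421]
top loop 69 c [ 570.9 -235.7] size [44.1 11.5] ang 66.6 z [0.0559 0.0705 0.1211] mean [ 0.5706 -0.2347  0.0824]
top tab 37 c [ 570.8 -236.3] size [17.8 12.7] ang 69.6 z [0.1286 0.1535 0.1604] mean [ 0.5702 -0.2354  0.1495]
top tabtop 24 c [ 571.5 -236.4] size [17.  11.6] ang 77.3 z [0.1507 0.1554 0.1607] mean [ 0.5713 -0.2366  0.1555]
top base 1024 c [506.9 179.4] size [149.8 159.4] ang 88.6 z [0.0063 0.0104 0.0166] mean [0.501  0.1803 0.0105]
top hookall 142 c [515.2 183.9] size [77.2 44.8] ang 37.2 z [0.18   0.1923 0.2108] mean [0.5239 0.1903 0.1932]
top posttop 21 c [536.7 189.4] size [12.2 12.2] ang 87.6 z [0.2047 0.2085 0.2146] mean [0.5366 0.1896 0.2087]
top jar 234 c [736.1  31.7] size [49.8 49.4] ang 45.3 z [0.0164 0.0704 0.0789] mean [0.733  0.0325 0.0617]
top dish 497 c [367.6  21.7] size [88.3 83.9] ang 88.8 z [0.0123 0.0162 0.0216] mean [0.3676 0.022
[... 2073 characters left out ...]
187], [0.545, 0.178, 0.184], [0.546, 0.189, 0.207], [0.546, 0.188, 0.204], [0.547, 0.184, 0.204], [0.547, 0.178, 0.197], [0.549, 0.181, 0.191], [0.549, 0.181, 0.185], [0.55, 0.18, 0.198], [0.55, 0.186, 0.198], [0.55, 0.196, 0.194], [0.551, 0.182, 0.194], [0.551, 0.192, 0.197], [0.551, 0.193, 0.177], [0.552, 0.191, 0.191], [0.552, 0.185, 0.188], [0.553, 0.184, 0.186]]
scene jar 704 c [743.4  28.1] size [51.4 50.9] ang 0.8 z [0.0144 0.0631 0.0775] mean [0.7495 0.0229 0.0559]
scene dish 558 c [369.3  20. ] size [85.5 90.1] ang 57.3 z [0.0144 0.0183 0.0216] mean [0.3712 0.0193 0.0182]
scene slide 831 c [619.9 447.5] size [ 85.  105.8] ang 30.5 z [0.0139 0.0337 0.0371] mean [0.6255 0.4386 0.0316]
```

The loupe in the cradle matches the given size: its top is at 158 mm and the loop is 45 mm wide. It is at about (0.573, -0.238) with its y axis at 64.5°. Next I move above it and turn.

```bash
python3 -m creep '{"delta_pos":[[-4.9,-16.0,-46.1],[-4.9,-16.0,-46.1],[-4.9,-16.0,-46.1],[-4.9,-16.0,-46.1],[-4.9,-16.0,-46.1],[-4.9,-16.0,-46.1],[-4.9,-16.0,-46.1],[-4.9,-16.0,-46.1],[-4.9,-16.0,-46.1],[-4.9,-16.0,-46.1]],"dr":[[0.785,0,0],[0.785,0,0],[0.785,0,0],[0.785,0,0],[0.785,0,0],[0.785,0,0],[0.785,0,0],[0.785,0,0],[0.785,0,0],[0.785,0,0]]}' 1 60
python3 -m creep '{"delta_pos":[[0,0,0],[0,0,0],[0,0,0]],"dr":[[0,0,0],[0,0,0],[0,0,0]]}'
python3 - <<'E'
from h import *
s=manip.get_state();M=R.from_quat(np.roll(s['ee_rot'],-1)).as_matrix();print(s['clock'],s['position'],M.round(3).tolist(),s['qpos'].round(2))
# better stand base fit from saved views: white pixels on plane z=.012
for n in ['top','scene']:
    d=dict(np.load(f'{n}0.npz'));w=pts(d);p=d['pixels'].astype(int);H=w[...,2]
    m=(np.hypot(w[...,0]-.5,w[...,1]-.18)<.12)&(p.min(-1)>(130))&(H<.03)&(H>-.01)
    v,u=np.nonzero(m);q=np.array([ray(d,a,b,.012)[:2] for a,b in zip(u,v)])*1000
    r=cv2.minAreaRect(q.astype(np.float32));print(n,len(q),np.round(r[0],1),np.round(r[1],1),round(r[2],1))
d=cam('wrist');w=pts(d);H=w[...,2];near=np.hypot(w[...,0]-.5725,w[...,1]+.2375)<.06
print('cam',-d['R'].T@d['t'],d['R'][2])
for lo,hi in [(.036,.05),(.055,.122),(.126,.17),(.15,.17)]:
    m=near&(H>lo)&(H<hi);q=w[m]
    if len(q)>5:
        r=cv2.minAreaRect(q[:,:2].astype(np.float32)*1000);print(lo,len(q),np.round(r[0],1),np.round(r[1],1),round(r[2],1),q[:,2].max())
cv2.imwrite('pics/w1.png',d['pixels'])
E
```

```text
clock: 1.1
position: [0.5673, -0.2414, 0.25]
ee_rot: [0.156, -0.689, 0.156, 0.69]
contact_force: [0.3, -0.5, 0.1]
width: 0.0857
clock: 1.4
position: [0.5652, -0.2435, 0.2496]
ee_rot: [0.156, -0.689, 0.156, 0.69]
contact_force: [-0.0, 0.5, -0.0]
width: 0.0856
1.4 [ 0.56523125 -0.24349487  0.24962844] [[-0.002, -0.431, -0.902], [-0.0, -0.902, 0.431], [-1.0, 0.001, 0.002]] [-0.52  0.32  1.33 -0.    1.5   1.5 ]
top 3178 [500.3 179.8] [233.7 234.2] 88.7
scene 1081 [509.1 183.6] [139.4 110.3] 11.0
cam [ 0.64008927 -0.2799125   0.42150612] [-0.28855049  0.13666471 -0.947661  ]
0.036 689 [ 573.9 -239.2] [69.8 26.4] 63.9 0.04985010113684407
0.055 651 [ 574.8 -240.3] [45.6  9.6] 64.1 0.12195569489090272
0.126 446 [ 574.2 -239.3] [17.3 12.5] 65.8 0.159930893741678
0.15 326 [ 574.  -239.2] [17.  12.4] 64.5 0.159930893741678
```

View pics/w1.png

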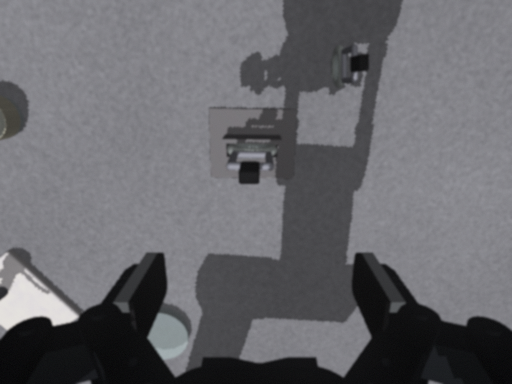

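The wrist view shows the loupe in the cradle with its tab at (249,173), and the smaller look-alike lying at (350,62). The measured loupe position is (0.574, -0.239) at 64.3°. The TCP is about 9 mm off, so I correct that and go down part way.

```bash
python3 -m creep '{"delta_pos":[[3,-0.8,-0.6],[5,-0.8,-0.6],[5,-0.8,-0.6],[5,-0.8,-0.6],[5,-0.8,-0.6]],"dr":[[0,0,0],[0,0,0],[0,0,0],[0,0,0],[0,0,0]]}' 0.3
python3 - <<'E'
from h import *
s=manip.get_state();M=R.from_quat(np.roll(s['ee_rot'],-1)).as_matrix();print(s['position'],s['width'],'to go (tool cm)',(M.T@(np.array([.5738,-.2388,.127])-s['position'])*100).round(2))
d=cam('wrist');w=pts(d);H=w[...,2];near=np.hypot(w[...,0]-.5725,w[...,1]+.2375)<.05
m=near&(H>.15)&(H<.17);q=w[m];r=cv2.minAreaRect(q[:,:2].astype(np.float32)*1000);print(len(q),np.round(r[0],1),np.round(r[1],1),round(r[2],1))
print(proj(d,s['position']))
cv2.imwrite('pics/w2.png',d['pixels'])
E
```

```text
clock: 1.95
position: [0.5753, -0.2396, 0.2018]
ee_rot: [-0.156, 0.69, -0.157, -0.689]
contact_force: [0.2, 0.3, -0.4]
width: 0.0558
[ 0.57528961 -0.23959875  0.20177383] 0.05576761724937365 to go (tool cm) [ 7.48 -0.01  0.19]
462 [ 574.3 -239.2] [17.5 12.3] 65.3
[257.73999213 231.14670639]
```

View pics/w2.png

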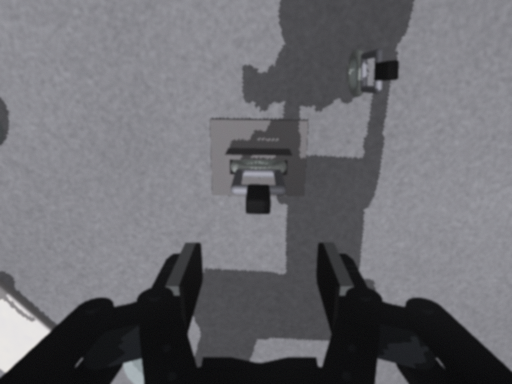

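The tab is at (258,200), centred between the fingertips at columns 201 and 319. I go down and grip.

```bash
python3 -m creep '{"delta_pos":[[3,0,0.1],[6,0,0.1],[7.4,0,0.1],[7.4,0,0.1],[7.4,0,0.1],[7.4,0,0.1]],"dr":[[0,0,0],[0,0,0],[0,0,0],[0,0,0],[0,0,0],[0,0,0]]}'
python3 -m creep '{"delta_pos":[[0,0,0],[0,0,0],[0,0,0],[0,0,0],[0,0,0],[0,0,0],[0,0,0],[0,0,0]],"dr":[[0,0,0],[0,0,0],[0,0,0],[0,0,0],[0,0,0],[0,0,0],[0,0,0],[0,0,0]]}' -0.8 60
```

```text
clock: 2.6
position: [0.5753, -0.2387, 0.1281]
ee_rot: [-0.156, 0.691, -0.157, -0.688]
contact_force: [-0.0, -0.6, 0.0]
width: 0.0558
clock: 3.4
position: [0.5748, -0.2383, 0.1272]
ee_rot: [-0.156, 0.69, -0.156, -0.689]
contact_force: [-0.4, 0.6, 5.2]
width: 0.013
```

Width 13 mm does not fit the 18 mm tab, so I look.

Run:
```python
from h import *
s=manip.get_state();print(s['width'],s['contact_force'],s['moment'])
a=cam('wrist')['pixels'][100:384,100:420];d=cam('scene')
u,v=proj(d,s['position']).astype(int);print(u,v);b=d['pixels'][v-50:v+50,u-50:u+50]
cv2.imwrite('pics/w3.png',np.hstack([cv2.resize(a,(400,355)),cv2.resize(b,(355,355),interpolation=cv2.INTER_CUBIC)]))
```

```text
0.012960573771007306 [-0.36856937  0.60539513  5.18594123] [ 0.06019994  0.00342089 -0.00820495]
147 256
```

View pics/w3.png

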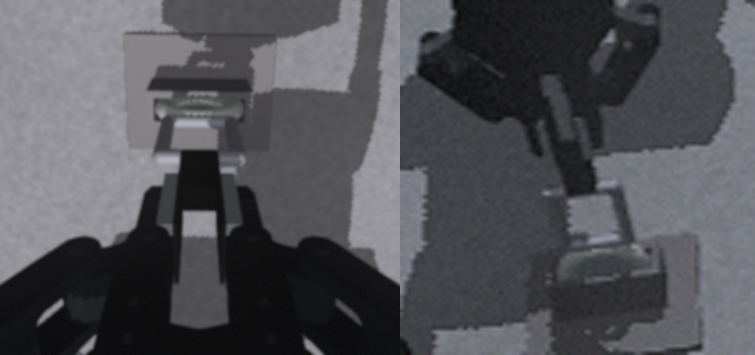

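The tab is between the pads, with the loop still in the cradle. I lift straight up and check.

```bash
python3 -m creep '{"delta_pos":[[-0.5,0,0],[-1.5,0,0],[-3,0,0],[-4.5,0,0],[-6,0,0],[-8,0,0],[-10,0,0],[-12,0,0],[-12,0,0],[-12,0,0]],"dr":[[0,0,0],[0,0,0],[0,0,0],[0,0,0],[0,0,0],[0,0,0],[0,0,0],[0,0,0],[0,0,0],[0,0,0]]}'
python3 - <<'E'
from h import *
s=manip.get_state();print(s['width'],s['contact_force'],s['position'])
d=cam('scene');w=pts(d)
q=w[(np.hypot(w[...,0]-s['position'][0],w[...,1]-s['position'][1])<.045)&(w[...,2]>.09)&(w[...,2]<.26)]
for z in np.arange(.1,.26,.01):
    k=q[abs(q[:,2]-z)<.005]
    if len(k)>4:
        r=cv2.minAreaRect(k[:,:2].astype(np.float32)*1000);print(round(z,3),len(k),np.round(r[0],1),np.round(r[1],1),round(r[2],1))
u,v=proj(d,s['position']).astype(int);b=d['pixels'][v-45:v+75,u-60:u+60]
cv2.imwrite('pics/s4.png',cv2.resize(b,(480,480),interpolation=cv2.INTER_CUBIC))
E
```

```text
clock: 4.5
position: [0.574, -0.2379, 0.2461]
ee_rot: [0.156, -0.69, 0.156, 0.69]
contact_force: [0.7, 0.2, -0.9]
width: 0.0131
0.013139359056540664 [ 0.71748843  0.24788    -0.91579315] [ 0.57402014 -0.23793188  0.24607565]
0.13 44 [ 576.3 -241.6] [31.4  5.7] 60.7
0.14 87 [ 577.  -239.9] [50.7  7.8] 62.7
0.15 91 [ 576.3 -238.6] [56.5  7.4] 64.6
0.16 100 [ 576.8 -239.4] [58.8  8.9] 66.7
0.17 84 [ 575.1 -238.9] [54.6  9.7] 62.4
0.18 85 [ 575.4 -238.6] [44.2  8.4] 62.0
0.19 79 [ 575.1 -238.4] [44.6  9.4] 56.8
0.2 28 [ 575.2 -238.5] [45.5  5.3] 65.4
0.21 28 [ 576.1 -239. ] [45.1  6. ] 67.7
0.22 31 [ 574.8 -239.1] [45.   5.7] 61.6
0.23 31 [ 575.9 -238.8] [45.1  5.5] 64.4
0.24 90 [ 574.6 -238.1] [44.9 10.4] 67.2
0.25 40 [ 577.5 -238.1] [19.9  8.8] 89.4
```

View pics/s4.png

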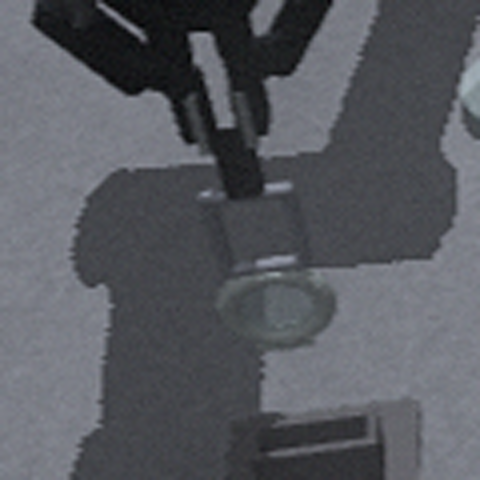

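The loupe is held upright, with the loop's top bar at about (245,190) in the crop, near the fingertips and 9 mm below the TCP. The stand origin is about (0.499, 0.181) with its x axis at 11°. I carry the loupe to 60 mm before the hook, then turn it.

```bash
python3 -m creep '{"delta_pos":[[0.1,-2,1.9],[0.4,-5.5,5.2],[0.7,-9,8.5],[1,-12.5,11.9],[1.3,-16,15.2],[1.6,-19.5,18.5],[1.9,-23,21.9],[2.2,-26.5,25.2],[2.4,-29.5,28.2],[2.4,-31,29.6]],"dr":[[0,0,0],[0,0,0],[0,0,0],[0,0,0],[0,0,0],[0,0,0],[0,0,0],[0,0,0],[0,0,0],[0,0,0]]}'
python3 -m creep '{"delta_pos":[[0,0,0],[0,0,0],[0,0,0],[0,0,0],[0,0,0],[0,0,0],[0,0,0],[0,0,0],[0,0,0]],"dr":[[-0.08,0,0],[-0.18,0,0],[-0.28,0,0],[-0.38,0,0],[-0.48,0,0],[-0.57,0,0],[-0.64,0,0],[-0.64,0,0],[-0.64,0,0]]}'
python3 - <<'E'
from h import *
s=manip.get_state();M=R.from_quat(np.roll(s['ee_rot'],-1)).as_matrix();print(s['position'],M.round(3).tolist(),s['qpos'].round(2))
im=[]
for n in ['wrist','scene','top']:
    d=cam(n);np.savez(f'{n}5.npz',**{k:d[k] for k in ['pixels','depth','R','t','K']})
    u,v=proj(d,[.47,.18,.19]).astype(int);print(n,u,v)
    h=130 if n=='wrist' else 45; u=min(max(u,h),512-h);v=min(max(v,h),384-h)
    im.append(cv2.resize(d['pixels'][v-h:v+h,u-h:u+h],(390,390),interpolation=cv2.INTER_CUBIC))
cv2.imwrite('pics/m5.png',np.hstack(im[:2]))
E
```

```text
clock: 5.55
position: [0.4373, 0.1719, 0.2205]
ee_rot: [0.155, -0.688, 0.155, 0.691]
contact_force: [0.1, -0.9, -0.8]
width: 0.0124
clock: 6.45
position: [0.4398, 0.1691, 0.2212]
ee_rot: [-0.068, -0.703, -0.068, 0.705]
contact_force: [0.2, 0.0, -1.1]
width: 0.0126
[0.43981948 0.16907058 0.22123621] [[-0.002, 0.192, -0.981], [-0.001, -0.981, -0.192], [-1.0, 0.0, 0.002]] [ 0.22  0.11  1.68 -0.    1.36  1.6 ]
wrist 249 163
scene 274 140
top 210 226
```

View pics/m5.png

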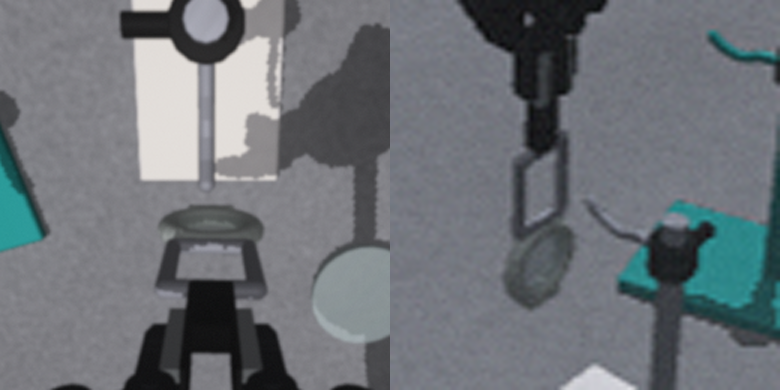

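The wrist view shows the prong running from its tip at (206,186) to the collar at (206,25), with the loop centred at column 211. The loupe is in line with the hook. I now measure the prong profile in the stand frame from the wrist and scene depth.

Run:
```python
from h import *
a=np.radians(11);B=np.array([[np.cos(a),np.sin(a)],[-np.sin(a),np.cos(a)]])
for n in ['wrist','scene']:
    d=dict(np.load(f'{n}5.npz'));w=pts(d);st=(w[...,:2]-[.499,.181])@B.T
    H=w[...,2];m=(H>.16)&(H<.225)&(st[...,0]>-29)&(abs(st[...,1])<.02)
    print(n)
    mm=m&(st[...,0]>-.032)&(st[...,0]<.03)
    for x in np.arange(-.03,.03,.004):
        k=mm&(abs(st[...,0]-x)<.002)
        if k.sum()>2: print(round(x*1000),k.sum(),'y',np.percentile(st[k][:,1]*1000,[5,50,95]).round(1),'z',np.percentile(H[k]*1000,[5,50,90]).round(1))
    k=(H>.203)&(H<.218)&(np.hypot(st[...,0]-.04,st[...,1])<.012)
    print('post',k.sum(),cv2.minEnclosingCircle((st[k]*1000).astype(np.float32)),H[k].mean())
    s=dict(x=0)
    k=(np.hypot(w[...,0]-.44,w[...,1]-.169)<.035)&(H>.2)&(H<.222)
    if k.sum()>5:
        r=cv2.minAreaRect((st[k]*1000).astype(np.float32));print('bar',k.sum(),r,np.percentile(H[k],[5,50,95]))
```

```text
wrist
-26 12 y [-2.6 -0.5  1. ] z [193.5 194.4 194.9]
-22 67 y [-3.6 -0.5  2.6] z [192.9 194.7 195.9]
-18 82 y [-3.6 -0.5  2.7] z [190.5 192.6 194.6]
-14 78 y [-3.6 -0.5  2.7] z [187.4 189.4 191.6]
-10 71 y [-3.6 -0.5  2.7] z [185.2 187.3 188.8]
-6 70 y [-3.6 -0.5  2.7] z [184.1 186.1 187.2]
-2 75 y [-3.6 -0.5  2.7] z [183.6 185.1 186.2]
2 68 y [-3.6 -0.5  2.7] z [183.2 184.8 186. ]
6 75 y [-3.6 -0.5  2.6] z [183.9 186.  187.6]
10 69 y [-3.5 -0.5  2.6] z [185.8 187.6 189.1]
14 81 y [-3.5  0.1  3.2] z [185.8 188.9 189.9]
18 83 y [-3.5 -0.5  3.1] z [186.8 188.6 189.5]
22 84 y [-3.5 -0.2  3.1] z [186.3 188.2 189.6]
26 155 y [-6.4  0.   5.9] z [186.4 195.9 197.5]
post 783 ((39.69169616699219, -0.29449722170829773), 7.947702407836914) 0.20998139133869245
bar 831 ((-59.56679916381836, -2.1069679260253906), (9.976658821105957, 45.580162048339844), 0.3448697626590729) [0.20306165 0.21512997 0.22022335]
scene
-22 5 y [-3.2 -1.   0.7] z [189.6 193.2 195.1]
-18 4 y [-1.6 -0.6  1.3] z [190.5 192.6 193.7]
-14 6 y [-3.7 -1.3  0.8] z [183.9 187.4 189.3]
-10 5 y [-3.1 -0.5  0.8] z [183.1 186.9 188.6]
-6 4 y [-2.7  0.3  1.2] z [181.9 184.  185.5]
-2 3 y [-6.  -3.3  0.2] z [183.7 184.7 187.2]
2 4 y [-3.2 -1.2  1.9] z [182.5 183.8 185. ]
10 5 y [-3.7 -1.7  0.2] z [183.6 186.1 188. ]
14 3 y [-3.1 -1.6 -0.7] z [185.8 187.  190. ]
18 3 y [-2.9 -2.2 -0.9] z [186.6 189.4 189.8]
26 3 y [0.4 0.5 2.8] z [194.6 196.1 196.6]
post 33 ((40.67021560668945, 0.4897586703300476), 9.243867874145508) 0.20889809850830665
bar 64 ((-60.20932388305664, -3.628152847290039), (47.21498489379883, 10.396419525146484), 87.27764129638672) [0.20203488 0.21338608 0.22102076]
```

The real dip is at stand x≈0 with its top at about 186 mm, and the tip top is at about 196 mm. The bar is at z≈0.212 and x≈-60 mm, so the threading clearances are about 12 mm. I advance over the hook.

```bash
python3 -m creep '{"delta_pos":[[0,-0.15,-0.6],[0,-0.15,-1.4],[0,-0.15,-2.2],[0,-0.15,-3],[0,-0.15,-3.8],[0,-0.15,-4.6],[0,-0.15,-5.4],[0,-0.15,-6],[0,-0.15,-6],[0,-0.15,-6]],"dr":[[0,0,0],[0,0,0],[0,0,0],[0,0,0],[0,0,0],[0,0,0],[0,0,0],[0,0,0],[0,0,0],[0,0,0]]}'
python3 -m creep '{"delta_pos":[[0.4,0,0],[0.8,0,0],[1.2,0,0],[1.6,0,0],[1.6,0,0],[1.6,0,0]],"dr":[[0,0,0],[0,0,0],[0,0,0],[0,0,0],[0,0,0],[0,0,0]]}'
python3 - <<'E'
from h import *
s=manip.get_state();p=s['position'];a=np.radians(11)
q=p[:2]-[.499,.181];print(p,s['contact_force'],'stand mm',1000*(q[0]*np.cos(a)+q[1]*np.sin(a)),1000*(q[1]*np.cos(a)-q[0]*np.sin(a)))
d=cam('wrist');e=cam('scene')
x=d['pixels'][100:384,110:400];u,v=proj(e,[.495,.18,.18]).astype(int);y=e['pixels'][v-35:v+35,u-35:u+35]
cv2.imwrite('pics/m6.png',np.hstack([cv2.resize(x,(390,390)),cv2.resize(y,(390,390),interpolation=cv2.INTER_CUBIC)]))
E
```

```text
clock: 7.6
position: [0.4989, 0.1823, 0.2221]
ee_rot: [-0.069, -0.703, -0.069, 0.704]
contact_force: [0.2, -1.2, -1.3]
width: 0.0127
clock: 8.2
position: [0.499, 0.1823, 0.2061]
ee_rot: [-0.069, -0.704, -0.069, 0.704]
contact_force: [-0.2, 0.8, -0.7]
width: 0.0127
[0.49900763 0.18229972 0.20606001] [-0.19362397  0.83207293 -0.71833043] stand mm 0.2554851426269463 1.2743880217773231
```

View pics/m6.png

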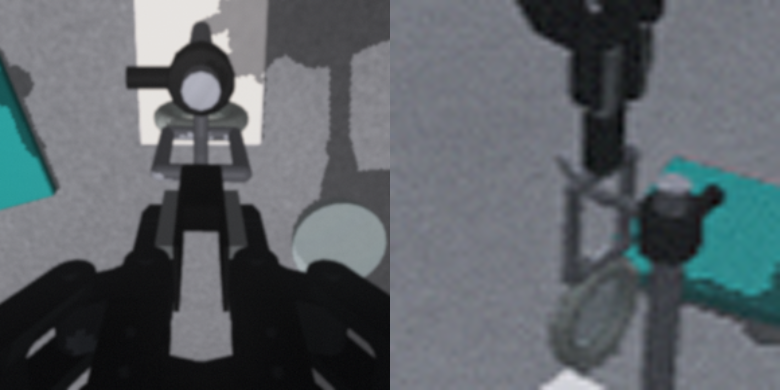

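The prong passes through the loop, visible at (200,135) on the left and (605,190) on the right, and it is centred. I lower it to find contact.

```bash
python3 -m creep '{"delta_pos":[[0.2,0,0],[0.4,0,0],[0.5,0,0],[0.5,0,0],[0.5,0,0]],"dr":[[0,0,0],[0,0,0],[0,0,0],[0,0,0],[0,0,0]]}'
for i in 1 ; do python3 -m creep '{"delta_pos":[[0.05,0,0],[0.1,0,0],[0.1,0,0]],"dr":[[0,0,0],[0,0,0],[0,0,0]]}'; python3 -m creep '{"delta_pos":[[0.05,0,0],[0.1,0,0],[0.1,0,0]],"dr":[[0,0,0],[0,0,0],[0,0,0]]}'; done
```

```text
clock: 8.8
position: [0.4991, 0.1823, 0.2012]
ee_rot: [-0.069, -0.704, -0.069, 0.704]
contact_force: [-0.0, 0.2, -0.9]
width: 0.0126
clock: 9.1
position: [0.4991, 0.1823, 0.2002]
ee_rot: [-0.069, -0.704, -0.069, 0.704]
contact_force: [0.3, 0.1, -1.9]
width: 0.0126
clock: 9.4
position: [0.4991, 0.1823, 0.1991]
ee_rot: [-0.069, -0.704, -0.069, 0.704]
contact_force: [-1.0, -0.7, -1.0]
width: 0.0126
```

```bash
python3 -m creep '{"delta_pos":[[0.05,0,0],[0.05,0,0],[0.05,0,0]],"dr":[[0,0,0],[0,0,0],[0,0,0]]}'; python3 -m creep '{"delta_pos":[[0.05,0,0],[0.05,0,0],[0.05,0,0]],"dr":[[0,0,0],[0,0,0],[0,0,0]]}';  python3 -m creep '{"delta_pos":[[0.05,0,0],[0.05,0,0],[0.05,0,0]],"dr":[[0,0,0],[0,0,0],[0,0,0]]}'
```

```text
clock: 9.7
position: [0.4991, 0.1824, 0.1987]
ee_rot: [0.069, 0.704, 0.069, -0.704]
contact_force: [0.3, -0.3, -0.8]
width: 0.0131
clock: 10.0
position: [0.4992, 0.1824, 0.1983]
ee_rot: [0.069, 0.704, 0.069, -0.704]
contact_force: [0.8, -1.0, -0.1]
width: 0.0128
clock: 10.3
position: [0.4992, 0.1823, 0.1979]
ee_rot: [0.069, 0.704, 0.069, -0.704]
contact_force: [0.7, -0.1, 0.2]
width: 0.013
```

Contact begins at about TCP 0.1985, which agrees with the seen dip. I go on in 0.5 mm steps.

```bash
python3 -m creep '{"delta_pos":[[0.05,0,0],[0.05,0,0],[0.05,0,0]],"dr":[[0,0,0],[0,0,0],[0,0,0]]}'; python3 -m creep '{"delta_pos":[[0.04,0,0],[0.04,0,0],[0.04,0,0]],"dr":[[0,0,0],[0,0,0],[0,0,0]]}'
```

```text
clock: 10.6
position: [0.4992, 0.1824, 0.1974]
ee_rot: [0.069, 0.704, 0.069, -0.704]
contact_force: [-0.1, 0.6, 1.9]
width: 0.0127
clock: 10.9
position: [0.4993, 0.1823, 0.197]
ee_rot: [0.069, 0.704, 0.069, -0.704]
contact_force: [0.3, -0.2, 2.5]
width: 0.0126
```

```bash
python3 -m creep '{"delta_pos":[[0.05,0,0],[0.05,0,0],[0.05,0,0]],"dr":[[0,0,0],[0,0,0],[0,0,0]]}'; python3 -m creep '{"delta_pos":[[0.02,0,0],[0.02,0,0]],"dr":[[0,0,0],[0,0,0]]}'
```

```text
clock: 11.2
position: [0.4993, 0.1824, 0.1965]
ee_rot: [0.069, 0.704, 0.069, -0.704]
contact_force: [0.3, -0.1, 5.1]
width: 0.0125
clock: 11.4
position: [0.4993, 0.1824, 0.1963]
ee_rot: [0.069, 0.704, 0.069, -0.704]
contact_force: [0.6, -0.7, 5.9]
width: 0.0125
```

The tug is at about 6 N, so I hold it for a second.

```bash
for i in 1 2 ; do :; done; python3 -m creep '{"delta_pos":[[0,0,0],[0,0,0],[0,0,0],[0,0,0],[0,0,0]],"dr":[[0,0,0],[0,0,0],[0,0,0],[0,0,0],[0,0,0]]}'; python3 -m creep '{"delta_pos":[[0,0,0],[0,0,0],[0,0,0],[0,0,0],[0,0,0],[0,0,0],[0,0,0]],"dr":[[0,0,0],[0,0,0],[0,0,0],[0,0,0],[0,0,0],[0,0,0],[0,0,0]]}'
```

```text
clock: 11.9
position: [0.4993, 0.1824, 0.1963]
ee_rot: [0.069, 0.704, 0.069, -0.704]
contact_force: [-0.8, -0.5, 4.3]
width: 0.0132
clock: 12.6
position: [0.4993, 0.1824, 0.1963]
ee_rot: [0.069, 0.704, 0.069, -0.704]
contact_force: [-0.9, 0.9, 5.4]
width: 0.0127
```

The readings average about 5.2 N, so I add a little and hold again.

```bash
python3 -m creep '{"delta_pos":[[0.02,0,0],[0.02,0,0],[0.02,0,0],[0.02,0,0]],"dr":[[0,0,0],[0,0,0],[0,0,0],[0,0,0]]}'; python3 -m creep '{"delta_pos":[[0,0,0],[0,0,0],[0,0,0],[0,0,0]],"dr":[[0,0,0],[0,0,0],[0,0,0],[0,0,0]]}';python3 -m creep '{"delta_pos":[[0,0,0],[0,0,0],[0,0,0],[0,0,0]],"dr":[[0,0,0],[0,0,0],[0,0,0],[0,0,0]]}'
```

```text
clock: 13.0
position: [0.4993, 0.1824, 0.1962]
ee_rot: [0.069, 0.704, 0.069, -0.704]
contact_force: [-0.1, -0.0, 5.0]
width: 0.0127
clock: 13.4
position: [0.4993, 0.1824, 0.1962]
ee_rot: [0.069, 0.704, 0.069, -0.704]
contact_force: [0.2, 0.9, 6.0]
width: 0.0131
clock: 13.8
position: [0.4993, 0.1824, 0.1962]
ee_rot: [0.069, 0.704, 0.069, -0.704]
contact_force: [0.2, -0.8, 5.4]
width: 0.0128
```

The tug averages about 5.5 N at the gripper, about 6.7 N on the hook. Now I relax it and release.

```bash
python3 -m creep '{"delta_pos":[[-0.05,0,0],[-0.1,0,0],[-0.15,0,0],[-0.15,0,0],[-0.15,0,0]],"dr":[[0,0,0],[0,0,0],[0,0,0],[0,0,0],[0,0,0]]}'; python3 -m creep '{"delta_pos":[[0,0,0],[0,0,0],[0,0,0],[0,0,0],[0,0,0],[0,0,0],[0,0,0],[0,0,0]],"dr":[[0,0,0],[0,0,0],[0,0,0],[0,0,0],[0,0,0],[0,0,0],[0,0,0],[0,0,0]]}' 0.1
python3 - <<'E'
from h import *
d=cam('wrist');e=cam('scene')
x=d['pixels'][100:384,110:400];u,v=proj(e,[.495,.18,.18]).astype(int);y=e['pixels'][v-35:v+35,u-35:u+35]
cv2.imwrite('pics/m7.png',np.hstack([cv2.resize(x,(390,390)),cv2.resize(y,(390,390),interpolation=cv2.INTER_CUBIC)]))
E
```

```text
clock: 14.3
position: [0.4989, 0.1823, 0.1972]
ee_rot: [-0.069, -0.704, -0.069, 0.704]
contact_force: [0.3, 0.3, 3.5]
width: 0.0129
clock: 15.1
position: [0.4991, 0.1823, 0.1974]
ee_rot: [-0.069, -0.704, -0.069, 0.704]
contact_force: [0.9, 0.6, 0.8]
width: 0.0469
```

View pics/m7.png

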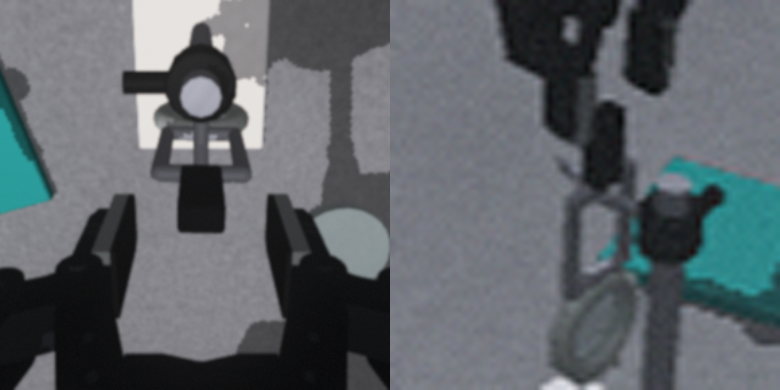

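The loupe hangs free on the prong, with its tab at (201,200) clear of both open fingers. I retreat straight up.

```bash
python3 -m creep '{"delta_pos":[[-0.5,0,0],[-1.5,0,0],[-3,0,0],[-5,0,0],[-7,0,0],[-9,0,0],[-11,0,0],[-13,0,0],[-13,0,0],[-13,0,0]],"dr":[[0,0,0],[0,0,0],[0,0,0],[0,0,0],[0,0,0],[0,0,0],[0,0,0],[0,0,0],[0,0,0],[0,0,0]]}'
python3 - <<'E'
from h import *
a=np.radians(11);B=np.array([[np.cos(a),np.sin(a)],[-np.sin(a),np.cos(a)]])
d=cam('wrist');w=pts(d);st=(w[...,:2]-[.499,.181])@B.T*1000;H=w[...,2]*1000
for nm,lo,hi in [('tabtop',222,240),('bar',181,198),('lens',75,140)]:
    m=(H>lo)&(H<hi)&(abs(st[...,0])<18)&(abs(st[...,1])<34)
    if nm=='bar': m&=abs(st[...,1])>12
    if m.sum()>5:
        r=cv2.minAreaRect(st[m].astype(np.float32));print(nm,m.sum(),np.round(r[0],1),np.round(r[1],1),round(r[2]),np.percentile(H[m],[5,50,95]).round(1))
t=cam('top');w=pts(t);p=t['pixels'];H=w[...,2]
for nm,c,rr in [('jar',(.736,.032),.05),('dish',(.3676,.022),.06),('slide',(.618,.45),.08)]:
    m=(np.hypot(w[...,0]-c[0],w[...,1]-c[1])<rr)&(H>.012)&(H<.09);r=cv2.minAreaRect((w[m][:,:2]*1000).astype(np.float32));print(nm,m.sum(),r)
e=cam('scene');u,v=proj(e,[.495,.18,.18]).astype(int);y=e['pixels'][v-45:v+45,u-45:u+45]
cv2.imwrite('pics/m8.png',np.hstack([cv2.resize(d['pixels'][60:350,110:400],(390,390)),cv2.resize(y,(390,390),interpolation=cv2.INTER_CUBIC)]))
E
```

```text
clock: 16.2
position: [0.4991, 0.1823, 0.3277]
ee_rot: [0.069, 0.704, 0.069, -0.703]
contact_force: [-0.0, -0.4, 0.3]
width: 0.0471
tabtop 284 [-0.  -0.5] [11.5 16.7] 0 [224.8 228.8 230.1]
bar 181 [-0.2 -0.6] [44.9  7.4] 89 [183.4 192.1 193.8]
lens 466 [-0.3 -0.7] [57.4 12.1] 89 [ 88.5 119.6 139.4]
jar 236 ((736.1897583007812, 31.679611206054688), (49.71225357055664, 50.25597381591797), 40.62638473510742)
dish 520 ((367.6049499511719, 21.83636474609375), (88.02632904052734, 83.78418731689453), 88.66493225097656)
slide 454 ((617.1625366210938, 450.42242431640625), (85.82951354980469, 100.57212829589844), 31.096948623657227)
```

View pics/m8.png

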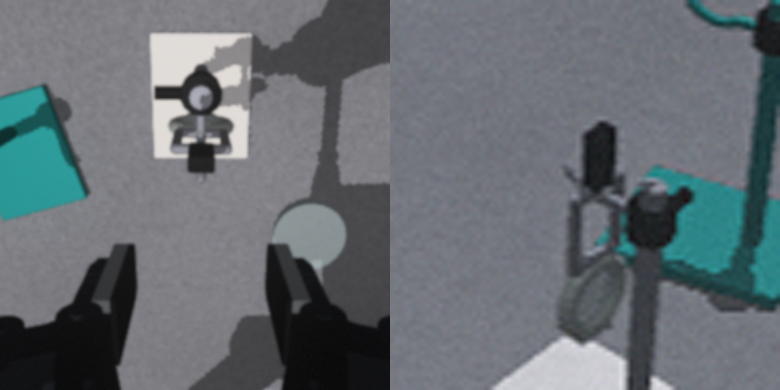

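The loupe hangs upright, with its bar at (200,145) across the prong in the dip, and the robot is clear. I hand in.

```bash
python3 -c "
from rig import manip
print(manip.sign_off(), manip.get_state()['clock'])"
```

```text
the job is handed in; nothing more can be done
the job is handed in; nothing more can be done
```

The loupe is hanging on the white stand's hook, and I handed the job in at about 16.4 s on the robot clock. I lifted it from the cradle, threaded the loop over the prong, tugged it straight down while gripping, then let go and moved up clear.

- **Tug:** the wrist readings were 4.3–6.0 N over about 2.4 s, averaging about 5.4 N. That is slightly under 6 N, with roughly 0.7 N of noise. With the loupe's weight added, the hook carried about 6.6 N. The highest single reading works out to about 7 N, well under the 12 N limit.
- **Hanging position:** the bar is within 1 mm of the dip's centre, with its top at about 194 mm, which fits the real dip at about 186 mm. The loupe is upright and the gripper is well above it.
- **Bystanders:** the jar and dish measure where they started, within 0.2 mm. The slide box is within about 1 mm, which is measurement noise.
- **Disagreements:** the gripper read 13 mm on the 18 mm tab. The pictures showed a sound grip, and the loupe never slipped. About 5 N upward appeared on the tool as the fingers closed, and it was gone after the lift. After I relaxed the tug, one reading still showed 3.5 N of pull just before I opened the fingers.

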